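# Change the packing bench over to the next order

## Task

The next order is up at the packing bench. Slide its order card lengthways under the spring clip of the brown board, straight and flat on the board, until its end is home against the stop under the clip, and leave it gripped there. Set the length dial of the tape machine to 7, and leave the other things on the bench where they are.

Things in the scene. Friction and masses are not known exactly. Their poses are not given: they have to be found in the camera images.
- dial_grip (a point): Length dial on the deck of the grey tape machine: black bar knob, bar 50 mm long, 14 mm wide, top 39 mm above the deck, on a round skirt of radius 28 mm, 10 mm high. Point on the dial's upright axis, 32 mm above the deck, 7 mm below the bar's top; z up, x along the bar to its white pointer end, turning with the dial. Grip the bar across its 14 mm from above, in several turns if needed.
- dial (a joint): Turn of the dial, rad: 0 at setting 1, +0.524 (30 degrees, one click) per setting clockwise seen from above; setting 7 = 3.142. Nine white marks, 30 degrees apart, are settings 1 to 9; 1, 5 and 9 are long and thick, 5 towards the machine's +x, 1 the first clockwise after the wide gap; end stop at 9. A spring detent (0.1 N m) holds each setting and draws the dial in from half-way.
- tape_machine: Grey paper-tape machine, fixed to the bench. Origin: centre of its underside. 200 mm wide (its x), 340 mm long (its y); tape mouth at the -y end, with a chute 35 mm beyond it, 90 mm high. Flat deck 145 mm above the bench with the dial, whose axis is 80 mm from the origin towards -y; round roll cover, 212 mm high, over its +y half, from 80 mm beyond the dial's axis.
- card_center (a point): Centre of the order card: a loose, stiff, flat plate, 120 mm long (its x), 60 mm wide (its y), 5 mm thick, 50 g; grey plastic frame with a white printed sheet. It lies face up on the bench at the start, the point 2.5 mm above it. Either end may go under the clip.
- clip_edge (a point): Fixed point on the top face of the brown clip board (6 mm thick, 160 mm wide, screwed flat on the bench), under the middle of the clip's gripping edge; x along the board, into the clip, z up. The open part of the board reaches 170 mm towards -x. The stop, a 9 mm tall steel face, is 28 mm beyond the point (+x), so a card fully home has its centre 32 mm from the point on the -x side.
- clip (a joint): Lift of the steel spring clip, rad: 0 with its edge down on the bare board, about 0.10 with the card under it. Gripping edge 104 mm wide (y of clip_edge), pressed down with about 3 N; its lip, turned up towards -x, reaches 19 mm ahead of the edge and 9 mm above the board, so a card's end pushed along the board wedges the clip up (5 to 10 N). Its thumb tab is up to 30 mm above the board.
- carton: Bystander: small cardboard carton, 120 x 90 x 70 mm; origin at the centre of its underside.
- tape_roll: Bystander: roll of brown packing tape lying flat, 100 mm across, 48 mm tall; origin at the centre of its underside.
- scanner: Bystander: black and grey hand scanner lying near the robot, 140 mm long (its y), 60 mm wide, 40 mm tall; origin under the middle of its handle.
Not all that is in view belongs to the job. There is more than one size of the part that bears card_center; the job needs the smallest.

How it is judged:
At the end, for the whole second after the job is handed in: Dial at rest on setting 7 (3.142 rad, within 0.15). Card at rest under the clip, which lies on it (lifted over 0.06 rad): its end within 8 mm of the stop, its middle within 22 mm of the clip's middle line, straight to 0.2 rad, flat on the board (centre under 6 mm above it, tilt under 0.07 rad) (value of joint dial between 2.99 and 3.29 rad and x of card_center in the frame of clip_edge between -0.04 and -0.027 m and y of card_center in the frame of clip_edge between -0.022 and 0.022 m and z of card_center in the frame of clip_edge below 0.006 m and angle between the x axis of card_center and the x axis of clip_edge, either way round below 0.2 rad and angle between card_center's own z axis and vertical below 0.07 rad and value of joint clip above 0.06 rad and linear speed of card below 0.02 m/s); the robot touches nothing.
It fails at once if a bystander (carton, tape roll or scanner) is moved by more than 30 mm (distance of any of carton, tape_roll, scanner from where it was at the start of the episode above 0.03 m).
It also fails if it takes over 72 s, if anything falls off the work surface, if the arm or the gripper's body presses on something with over 40 N, if the wrist force passes 120 N, or if a joint passes its speed limit or range.

## Robot

A 7-joint arm with a two-finger parallel gripper is mounted at the origin on the work surface. World frame = base frame: x ahead of the robot, y to its left, z up, the work surface at z = 0. Lengths are in m, angles in rad, forces in N, time in s.
With the tool pointing down it reaches from about 0.4 to 0.85 m from the base axis. Payload 10.4 kg.
Tool frame: the origin (TCP) lies on the front face of the gripper's body, between the roots of the fingers; the fingertips stand 70 mm ahead of it and the grasp point (between the pads) lies 51 mm ahead of it (grasp_offset is the distance from the TCP to the grasp point, in m); z points along the fingers, y is the direction in which the jaws open and shut (so a half turn about z gives the same grasp; the last joint's range is limited). The gripper opens to 87 mm and grips with 3 to 60 N. Pads are 19 mm wide; open, the fingers measure 117 mm over their backs; the gripper's body (75 mm by 190 mm) begins 51 mm behind the grasp point.
Start: joints at [-1.168, 0.332, -0.065, 1.46, 0.022, 1.35, -0.088], TCP at [0.258, 0.569, 0.292] pointing down, gripper open.
Joint ranges: [-2.6, 2.6], [-0.5, 2.12], [-1.47, 1.34], [0.16, 2.42], [-1.27, 4.41], [0.06, 2.06], [-2.6, 2.6]. Speed limits (rad/s): [2.22, 2.22, 2.79, 2.79, 3.14, 3.14, 3.14].

## Interface

Orientations are given as a unit quaternion [x, y, z, w].
In Python, from bench import * gives the robot as it stands. The module is installed in compiled form; this text tells all that it offers.
- The arm moves only by the tool arm_command, never from a script. Its argument "commands" is a list of rows, each a list of 3 entries, a list of its own where there are three numbers: the opening in per cent of the stroke, from 0 (shut) to 100 (fully open), then the shift along the tool's x, y, z in m, then the turn, a rotation vector about the tool's x, y, z in rad. A call has exactly 10 rows; each row is the pose to reach, as a shift and turn from the pose commanded when the call began, along the tool's axes at that moment; what a row does not reach only later rows make up. A row lasts 1/12 s, in which the tool goes at most 41.7 mm and 7.16 degrees, less where a joint would pass 70% of its speed; a pose out of reach is approached as far as the arm can. A call with a gripper value outside its range is refused whole. The fingers move at their own pace and stop on an object; "squeeze" is the grip in N (left out, the last holds). Time passes only in rows, so rows that repeat a pose let the fingers close, or fill a call up. It gives the time, the measured TCP pose, the force and the opening at its end, in the units of the state.
- read_state(): the state, without advancing time (a new reading comes with each control period).
- camera(name): name is "scene" or "top" or "wrist"; returns a dict with "pixels" (400x640x3 uint8, red, green, blue), "fx", "fy", "cx", "cy" (pixels), "rvec" (rotation vector, rad) and "tvec" (3), from world to camera coordinates, as OpenCV has them; the wrist camera has in their place "mount" (4x4, takes a point from camera to tool coordinates, whose origin is the TCP and whose axes are the flange's). Camera axes: x right, y down, z forward; pixel columns grow to the right and rows downward; lengths in m; the calibration is good to about 2 mm. A picture is of the moment at which its call begins: read the wrist's pose just before it. There is no depth.
- close_job(): hands the job in, once; it reports no verdict.
The state is a dict: "time": time; "joint_positions": joint angles; "joint_vel": joint speeds; "joint_torque": joint torques, N m; "ee_pos": TCP position; "eef_rot": TCP orientation; "ft_force": force on the tool from outside, world axes, zero at the start; "torque": the same for the moment, N m; "width": finger opening in m.
Only numpy, scipy, OpenCV 4.12 (cv2) and the standard library are available. Lean on these libraries where they do the work, as an engineer would, in place of code of your own. Each camera call takes 0.05 s, during which the arm holds its last target.

## Working session

There is one attempt and no reset: what is moved stays moved. The work goes in short steps, Python scripts to look and compute and a tool call to move; the robot and the scene stay as the last step left them, time stands still between calls to the robot, and variables do not carry over. Pictures are saved under pics/ and viewed, and the job is handed in when it is done.

Besides the shell and the picture viewer there is one more tool, called after "Request:" as name(argument=value, ...), one argument or row to a line, values as JSON. arm_command: Moves the arm, as the interface text tells. Its arguments: {"type":"object","properties":{"commands":{"type":"array","items":{"type":"array"}},"squeeze":{"type":"number"}},"required":["commands"]}

```bash
mkdir -p pics; python3 - <<'E'
from bench import *
import cv2
s=read_state()
for k,v in s.items(): print(k,v)
for n in ["scene","top","wrist"]:
    c=camera(n); cv2.imwrite(f"pics/{n}0.png",c["pixels"][:,:,::-1])
    print(n,{k:v for k,v in c.items() if k!="pixels"})
E
```

```text
time 0.0
joint_positions [-1.16755659  0.33286361 -0.06472008  1.46097308  0.02162797  1.34989464
 -0.08852414]
joint_vel [-1.46503283e-03  4.56688526e-05  8.37533600e-04 -3.84659707e-04
 -7.00938668e-05  2.73633303e-04  2.18808004e-04]
joint_torque [-2.07395010e-04 -6.23271060e+01  2.43762141e-02 -3.89878964e+01
 -6.12819172e-02  4.00708860e-02  1.47834317e-04]
ee_pos [0.25805283 0.56891009 0.29144392]
eef_rot [ 2.11303606e-01  9.77420210e-01 -7.12780728e-04 -1.08603317e-04]
ft_force [ 0.32278544  0.13074461 -0.35882638]
torque [0.02206726 0.03014509 0.03978026]
width 0.08697855440837168
scene {'fx': 363.3665982307593, 'fy': 363.3665982307593, 'cx': 322.351842437763, 'cy': 203.907094363331, 'rvec': array([ 0.68095643,  2.67177388, -1.10056799]), 'tvec': array([ 0.46267529, -0.09258462,  1.30798554])}
top {'fx': 430.03280544303516, 'fy': 430.03280544303516, 'cx': 323.3483123327019, 'cy': 197.9730282584056, 'rvec': array([ 2.17254831, -2.17154003,  0.0923774 ]), 'tvec': array([0.04013598, 0.51571115, 1.05627526])}
wrist {'fx': 339.67056147679097, 'fy': 339.67056147679097, 'cx': 325.9138642860049, 'cy': 200.744739073148, 'mount': array([[ 2.53549449e-04, -9.64978475e-01, -2.62328952e-01,
         7.20742234e-02],
       [ 9.99999950e-01,  1.95366170e-04,  2.47876898e-04,
        -2.02331551e-04],
       [-1.87945668e-04, -2.62329002e-01,  9.64978476e-01,
        -9.12612653e-02],
       [ 0.00000000e+00,  0.00000000e+00,  0.00000000e+00,
         1.00000000e+00]])}
```

View pics/scene0.png

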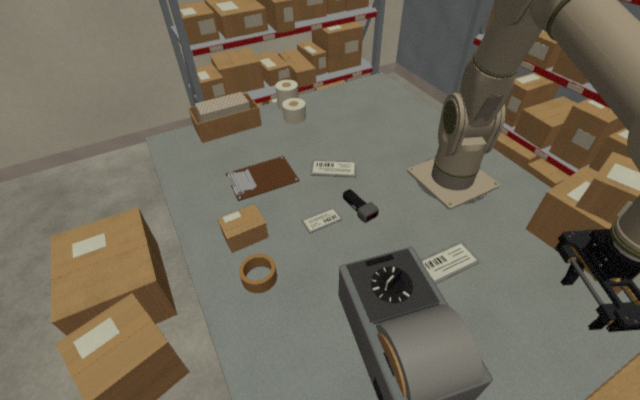

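View pics/top0.png

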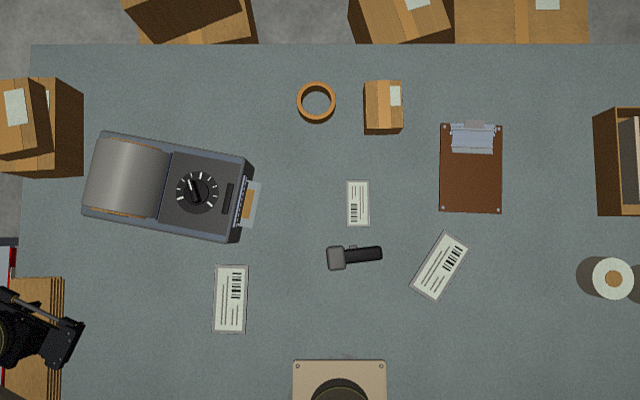

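View pics/wrist0.png

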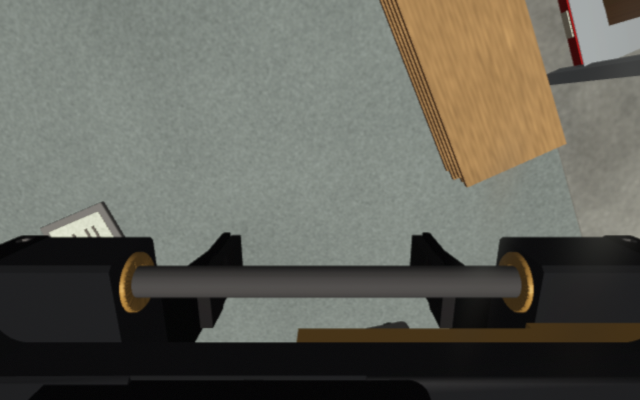

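The cards in the top view are at (358,203), (230,298) and (440,265). The one at (358,203) looks smallest, so I'll measure all three and check it in a close crop along with the dial and clip.

```bash
cat > h.py <<'E'
import numpy as np, cv2
from scipy.spatial.transform import Rotation as R
def K(c): return np.array([[c["fx"],0,c["cx"]],[0,c["fy"],c["cy"]],[0,0,1.]])
def extr(c,s=None):
    "returns Rcw, cam pos in world"
    if "mount" in c:
        T=np.eye(4);T[:3,:3]=R.from_quat(s["eef_rot"]).as_matrix();T[:3,3]=s["ee_pos"]
        M=T@c["mount"]; return M[:3,:3],M[:3,3]
    Rm=R.from_rotvec(c["rvec"]).as_matrix(); return Rm.T,-Rm.T@c["tvec"]
def unproj(c,px,z,s=None):
    Rw,p=extr(c,s); px=np.atleast_2d(np.array(px,float))
    d=np.c_[(px[:,0]-c["cx"])/c["fx"],(px[:,1]-c["cy"])/c["fy"],np.ones(len(px))]@Rw.T
    return p+d*((z-p[2])/d[:,2])[:,None]
def proj(c,P,s=None):
    Rw,p=extr(c,s); q=(np.atleast_2d(P)-p)@Rw
    return np.c_[q[:,0]/q[:,2]*c["fx"]+c["cx"],q[:,1]/q[:,2]*c["fy"]+c["cy"]]
def tool(s,P):
    return (np.atleast_2d(P)-s["ee_pos"])@R.from_quat(s["eef_rot"]).as_matrix()
E
python3 - <<'E'
from h import *
from bench import *
c=camera("top"); im=c["pixels"][:,:,::-1]
def crop(x,y,w,h,k,n):
    cv2.imwrite(f"pics/{n}.png",cv2.resize(im[y:y+h,x:x+w],None,fx=k,fy=k,interpolation=cv2.INTER_CUBIC))
crop(330,170,60,70,8,"card1"); crop(430,110,90,110,5,"clip1"); crop(150,150,90,80,7,"dial1")
g=cv2.cvtColor(c["pixels"],cv2.COLOR_RGB2HSV)
# white sheets
m=((g[:,:,2]>175)&(g[:,:,1]<45)).astype(np.uint8)
m=cv2.morphologyEx(m,cv2.MORPH_CLOSE,np.ones((7,7)))
n,l,st,ce=cv2.connectedComponentsWithStats(m)
for i in range(1,n):
    if st[i,4]>150:
        cnt=cv2.findContours((l==i).astype(np.uint8),0,1)[0][0]
        r=cv2.minAreaRect(cnt);b=cv2.boxPoints(r);w=unproj(c,b,0.005)
        print(np.round(r[0],1),np.round(r[1],1),"world",w.mean(0).round(4),np.linalg.norm(w[1]-w[0]).round(3),np.linalg.norm(w[2]-w[1]).round(3),(w[1]-w[0]).round(3),(w[2]-w[1]).round(3))
E
```

```text
[417.    4.5] [ 9. 24.] world [ 1.0343 -0.2083  0.005 ] 0.064 0.025 [-0.    -0.064  0.   ] [-0.025  0.001  0.   ]
[394.8  95.3] [19.2  9.7] world [ 0.7864 -0.1457  0.005 ] 0.025 0.051 [ 0.002 -0.025  0.   ] [-0.051 -0.003  0.   ]
[ 15.4 106.9] [34.2 19.5] world [0.7565 0.8463 0.005 ] 0.051 0.093 [ 0.007 -0.05   0.   ] [-0.091 -0.019  0.   ]
[357.3 203. ] [42.4 18.5] world [ 0.5048 -0.0461  0.005 ] 0.047 0.108 [ 0.001 -0.047  0.   ] [-0.108 -0.002  0.   ]
[440.2 266.7] [27.1 60. ] world [ 0.3443 -0.2536  0.005 ] 0.152 0.068 [ 0.127 -0.083  0.   ] [-0.036 -0.057  0.   ]
[613. 278.] [40. 40.] world [ 0.3167 -0.6844  0.005 ] 0.1 0.099 [ 0.  -0.1  0. ] [-0.099  0.006  0.   ]
[229.6 299. ] [26.8 61.4] world [0.2637 0.2751 0.005 ] 0.151 0.068 [ 0.151 -0.005 -0.   ] [-0.003 -0.068  0.   ]
```

View pics/card1.png

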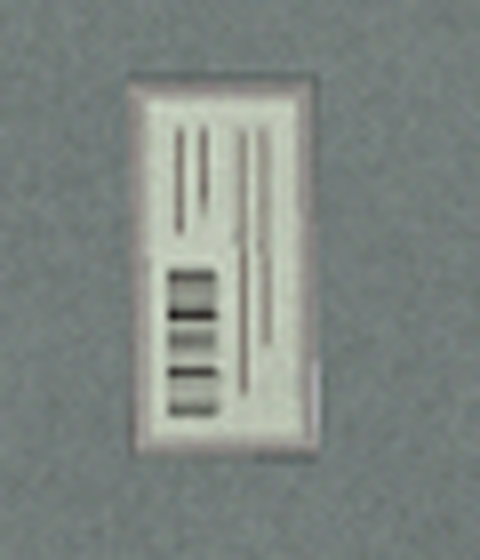

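View pics/clip1.png

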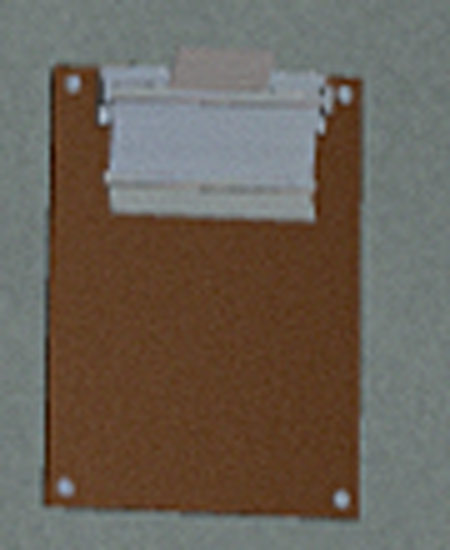

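View pics/dial1.png

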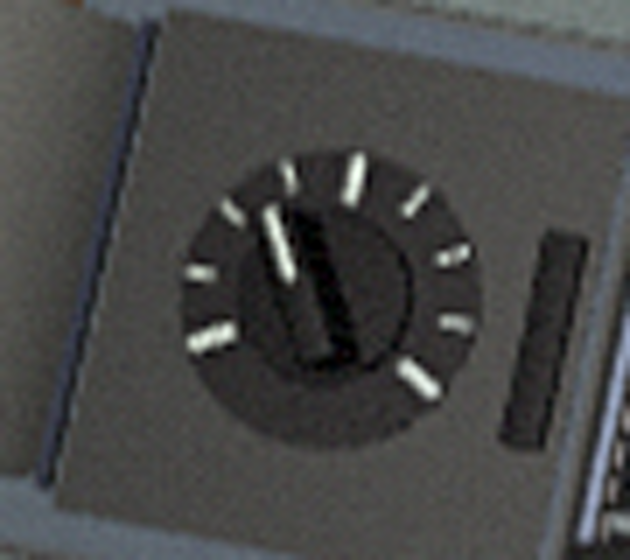

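The small card's sheet measures 108x47 mm, so with its frame it is the 120x60 card. The others measure about 151x68 mm. The pointer looks to be near mark 4. Next I'll work out the numbers.

```bash
python3 - <<'E'
from h import *
from bench import *
from scipy.optimize import least_squares
c=camera("top"); s=read_state()
mk=np.array([(212,338),(200,272),(233,212),(290,178),(354,180),(416,200),(454,257),(456,323),(418,380)])/7+[150,150]
W=unproj(c,mk,0.146)
r=least_squares(lambda p:(np.hypot(W[:,0]-p[0],W[:,1]-p[1])-p[2]),[.55,.3,.04]).x
print("dial c",r); 
a=np.degrees(np.arctan2(W[:,1]-r[1],W[:,0]-r[0]));print("mark yaw",a.round(1))
P=unproj(c,np.array([(290,280),(270,208)])/7+[150,150],0.184);print("pointer",P,np.degrees(np.arctan2(*(P[1]-P[0])[[1,0]])))
B=unproj(c,np.array([(52,66),(363,78),(358,518),(45,505)])/5+[430,110],0.006);print("board",B.round(4))
for i in range(4): d=B[(i+1)%4]-B[i]; print(np.linalg.norm(d).round(4),np.degrees(np.arctan2(d[1],d[0])).round(1))
E_=unproj(c,np.array([(110,182),(315,190)])/5+[430,110],0.006+.002);print("edge",E_.round(4),E_.mean(0))
L=unproj(c,np.array([(112,212),(315,219)])/5+[430,110],0.015);print("lip",L.round(4),L.mean(0))
C=unproj(c,np.array([(128,82),(312,82),(318,452),(138,452)])/8+[330,170],0.005);print("card",C.round(4),C.mean(0))
for i in range(4): d=C[(i+1)%4]-C[i]; print(np.linalg.norm(d).round(4),np.degrees(np.arctan2(d[1],d[0])).round(1))
print("tool->dial above", tool(s,[r[0],r[1],0.29]), R.from_quat(s["eef_rot"]).as_matrix().round(3))
E
```

```text
dial c [0.51707921 0.32164215 0.04060142]
mark yaw [ 109.8   79.3   49.2   19.6  -10.6  -41.1  -72.3 -101.8 -132.6]
pointer [[0.51817637 0.32227563 0.184     ]
 [0.54040708 0.32906304 0.184     ]] 16.978301162724364
board [[ 0.7117 -0.2624  0.006 ]
 [ 0.7053 -0.4228  0.006 ]
 [ 0.4776 -0.4119  0.006 ]
 [ 0.4841 -0.2534  0.006 ]]
0.1605 -92.3
0.228 177.2
0.1586 87.6
0.2278 -2.3
edge [[ 0.6503 -0.2902  0.008 ]
 [ 0.6461 -0.3952  0.008 ]] [ 0.64821007 -0.34271936  0.008     ]
lip [[ 0.6333 -0.2887  0.015 ]
 [ 0.6296 -0.392   0.015 ]] [ 0.63145775 -0.3403441   0.015     ]
card [[ 0.563  -0.0175  0.005 ]
 [ 0.563  -0.0765  0.005 ]
 [ 0.4447 -0.0773  0.005 ]
 [ 0.4447 -0.0202  0.005 ]] [ 0.50385964 -0.04789062  0.005     ]
0.0589 -90.0
0.1183 -179.6
0.0571 90.0
0.1184 1.3
tool->dial above [[-0.33808748 -0.11841223  0.00199355]] [[-0.911  0.413 -0.   ]
 [ 0.413  0.911 -0.   ]
 [ 0.    -0.001 -1.   ]]
```

The dial stands at setting 4 (pointer yaw about 17–19°), so it needs 90° clockwise. I'll move above it now.

Request:
arm_command(
  commands=[
    [45, [0, 0, -0.04], [0, 0, 0]],
    [45, [-0.04, -0.014, -0.04], [0, 0, -0.12]],
    [45, [-0.08, -0.028, -0.04], [0, 0, -0.24]],
    [45, [-0.118, -0.042, -0.04], [0, 0, -0.36]],
    [45, [-0.157, -0.055, -0.04], [0, 0, -0.48]],
    [45, [-0.196, -0.069, -0.04], [0, 0, -0.6]],
    [45, [-0.235, -0.082, -0.04], [0, 0, -0.7]],
    [45, [-0.274, -0.096, -0.04], [0, 0, -0.764]],
    [45, [-0.31, -0.109, -0.04], [0, 0, -0.764]],
    [45, [-0.338, -0.118, -0.04], [0, 0, -0.764]],
  ],
)

```text
time: 1.08
ee_pos: [0.5192, 0.3191, 0.3324]
eef_rot: [-0.168, 0.986, -0.0, 0.0]
ft_force: [0.9, 0.2, -0.4]
width: 0.0401
```

```bash
python3 - <<'E'
from h import *
from bench import *
s=read_state(); print(s["time"],s["ee_pos"],s["joint_positions"].round(3) if hasattr(s["joint_positions"],'round') else s["joint_positions"])
Rm=R.from_quat(s["eef_rot"]).as_matrix(); print("y yaw",np.degrees(np.arctan2(Rm[1,1],Rm[0,1])))
print(tool(s,[.517,.3216,.184]))
c=camera("wrist"); im=c["pixels"][:,:,::-1].copy()
for d in range(9):
    a=np.radians(109.4-30*d); p=proj(c,[.517+.0406*np.cos(a),.3216+.0406*np.sin(a),.145],s)[0]; cv2.circle(im,(int(p[0]),int(p[1])),3,(0,0,255),1)
p=proj(c,[.517,.3216,.184],s)[0]; cv2.circle(im,(int(p[0]),int(p[1])),4,(0,255,0),1)
cv2.imwrite("pics/w1.png",im)
E
```

```text
1.0833 [0.51921997 0.31912227 0.33241049] [-0.674  0.277  0.059  1.448 -0.016  1.416  1.293]
y yaw 109.29055997058393
[[0.00134923 0.00317329 0.14840772]]
```

View pics/w1.png

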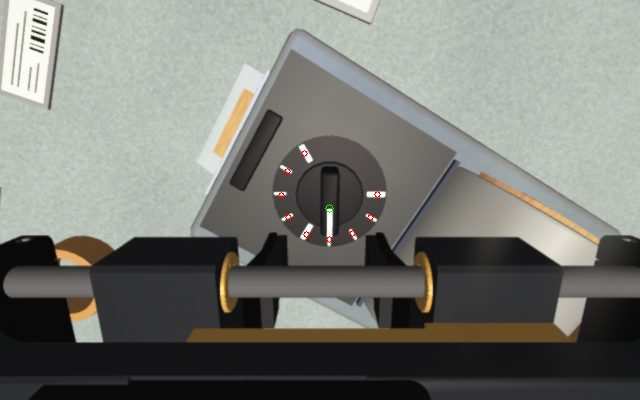

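The projected marks land on the real ones. The bar stands upright in the view at about (329,203), with its white end at mark 4, and it sits central between the fingers. I'll descend.

Request:
arm_command(
  commands=[
    [45, [0, 0, 0], [0, 0, 0]],
    [45, [0, 0, 0.02], [0, 0, 0]],
    [45, [0, 0, 0.04], [0, 0, 0]],
    [45, [0, 0, 0.06], [0, 0, 0]],
    [45, [0, 0, 0.075], [0, 0, 0]],
    [45, [0, 0, 0.085], [0, 0, 0]],
    [45, [0, 0, 0.094], [0, 0, 0]],
    [45, [0, 0, 0.102], [0, 0, 0]],
    [45, [0, 0, 0.102], [0, 0, 0]],
    [45, [0, 0, 0.102], [0, 0, 0]],
  ],
)

```text
time: 1.97
ee_pos: [0.5172, 0.3224, 0.2305]
eef_rot: [-0.168, 0.986, 0.0, 0.0]
ft_force: [0.5, 0.5, 0.3]
width: 0.0391
```

```bash
python3 - <<'E'
from h import *
from bench import *
s=read_state(); print(s["ee_pos"],s["ft_force"]);print(tool(s,[.517,.3216,.177]))
E
```

```text
[0.51717757 0.32238065 0.23046165] [0.50410733 0.46916996 0.32537316]
[[ 0.00043174 -0.00068623  0.0534615 ]]
```

Well centred. I'll close on the bar.

Request:
arm_command(
  commands=[
    [10, [0, 0, 0.001], [0, 0, 0]],
    [5, [0, 0, 0.001], [0, 0, 0]],
    [5, [0, 0, 0.001], [0, 0, 0]],
    [5, [0, 0, 0.001], [0, 0, 0]],
    [5, [0, 0, 0.001], [0, 0, 0]],
    [5, [0, 0, 0.001], [0, 0, 0]],
    [5, [0, 0, 0.001], [0, 0, 0]],
    [5, [0, 0, 0.001], [0, 0, 0.05]],
    [5, [0, 0, 0.001], [0, 0, 0.12]],
    [5, [0, 0, 0.001], [0, 0, 0.2]],
  ],
  squeeze=30,
)

```text
time: 2.8
ee_pos: [0.5178, 0.3211, 0.2296]
eef_rot: [-0.067, 0.998, -0.001, 0.0]
ft_force: [0.9, -4.9, 3.7]
width: 0.0137
```

Request:
arm_command(
  commands=[
    [5, [0, 0, 0], [0, 0, 0.1]],
    [5, [0, 0, 0], [0, 0, 0.2]],
    [5, [0, 0, 0], [0, 0, 0.3]],
    [5, [0, 0, 0], [0, 0, 0.4]],
    [5, [0, 0, 0], [0, 0, 0.5]],
    [5, [0, 0, 0], [0, 0, 0.6]],
    [5, [0, 0, 0], [0, 0, 0.7]],
    [5, [0, 0, 0], [0, 0, 0.8]],
    [5, [0, 0, 0], [0, 0, 0.9]],
    [5, [0, 0, 0], [0, 0, 1.0]],
  ],
)

```text
time: 3.63
ee_pos: [0.5174, 0.3197, 0.2295]
eef_rot: [0.421, 0.907, -0.002, 0.0]
ft_force: [-5.2, -12.1, 8.1]
width: 0.0141
```

Request:
arm_command(
  commands=[
    [5, [0, 0, 0], [0, 0, 0.1]],
    [5, [0, 0, 0], [0, 0, 0.2]],
    [5, [0, 0, 0], [0, 0, 0.3]],
    [5, [0, 0, 0], [0, 0, 0.37]],
    [5, [0, 0, 0], [0, 0, 0.37]],
    [5, [0, 0, 0], [0, 0, 0.37]],
    [45, [0, 0, 0], [0, 0, 0.37]],
    [45, [0, 0, 0], [0, 0, 0.37]],
    [45, [0, 0, 0], [0, 0, 0.37]],
    [45, [0, 0, 0], [0, 0, 0.37]],
  ],
)

```text
time: 4.47
ee_pos: [0.5171, 0.3227, 0.2292]
eef_rot: [0.577, 0.816, 0.0, -0.0]
ft_force: [0.1, -0.1, -0.5]
width: 0.0327
```

Request:
arm_command(
  commands=[
    [45, [0, 0, -0.01], [0, 0, 0]],
    [45, [0, 0, -0.03], [0, 0, 0]],
    [45, [0, 0, -0.06], [0, 0, 0]],
    [45, [0, 0, -0.09], [0, 0, 0]],
    [45, [0, 0, -0.11], [0, 0, 0]],
    [45, [0, 0, -0.11], [0, 0, 0]],
    [60, [0, 0, -0.11], [0, 0, 0]],
    [80, [0, 0, -0.11], [0, 0, 0]],
    [100, [0, 0, -0.11], [0, 0, 0]],
    [100, [0, 0, -0.11], [0, 0, 0]],
  ],
)

```text
time: 5.3
ee_pos: [0.5169, 0.322, 0.3382]
eef_rot: [0.578, 0.816, -0.001, -0.0]
ft_force: [-0.4, -0.2, -0.8]
width: 0.0585
```

```bash
python3 - <<'E'
from h import *
from bench import *
s=read_state(); print(s["ee_pos"],s["ft_force"]);
Rm=R.from_quat(s["eef_rot"]).as_matrix(); print("y yaw",np.degrees(np.arctan2(Rm[1,1],Rm[0,1])),s["joint_positions"])
c=camera("wrist"); im=c["pixels"][:,:,::-1].copy()
for d in range(9):
    a=np.radians(109.4-30*d); p=proj(c,[.517+.0406*np.cos(a),.3216+.0406*np.sin(a),.145],s)[0]; cv2.circle(im,(int(p[0]),int(p[1])),3,(0,0,255) if d!=6 else (0,255,0),1)
cv2.imwrite("pics/w2.png",im)
print(tool(s,[.478,-.0475,.24]))
E
```

```text
[0.51689254 0.32203064 0.33818661] [-0.38001431 -0.18018097 -0.77390582]
y yaw 19.4271177831529 [-0.86306332  0.27829978  0.28948497  1.44941237 -0.07921762  1.42713247
 -0.2335653 ]
[[-0.33550337 -0.15941995  0.0986352 ]]
```

View pics/w2.png

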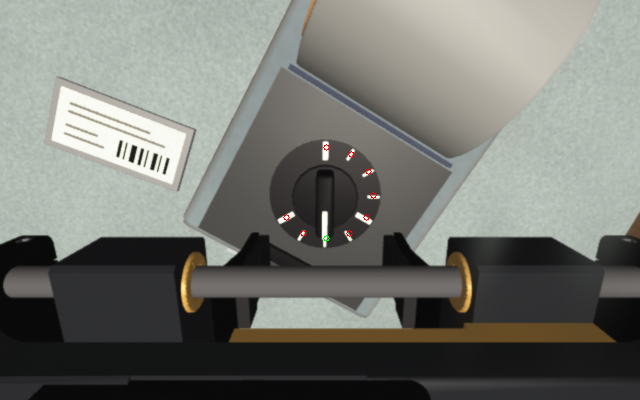

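The dial points at mark 7, with the white end on the green marker at (326,238). Now I'll move above the card.

Request:
arm_command(
  commands=[
    [100, [-0.03, -0.015, 0], [0, 0, 0.1]],
    [100, [-0.065, -0.03, 0], [0, 0, 0.2]],
    [100, [-0.1, -0.048, 0], [0, 0, 0.3]],
    [100, [-0.135, -0.064, 0], [0, 0, 0.4]],
    [100, [-0.17, -0.08, 0], [0, 0, 0.5]],
    [100, [-0.205, -0.097, 0], [0, 0, 0.6]],
    [100, [-0.24, -0.114, 0.02], [0, 0, 0.7]],
    [100, [-0.275, -0.131, 0.05], [0, 0, 0.8]],
    [100, [-0.305, -0.145, 0.08], [0, 0, 0.9]],
    [100, [-0.335, -0.159, 0.1], [0, 0, 1.0]],
  ],
)

```text
time: 6.18
ee_pos: [0.4785, -0.04, 0.2428]
eef_rot: [0.899, 0.437, 0.0, -0.0]
ft_force: [1.2, 0.3, -0.2]
width: 0.0874
```

Request:
arm_command(
  commands=[
    [100, [0, 0, 0], [0, 0, 0.1]],
    [100, [0, 0, 0], [0, 0, 0.2]],
    [100, [0, 0, 0], [0, 0, 0.3]],
    [100, [0, 0, 0], [0, 0, 0.4]],
    [100, [0, 0, 0], [0, 0, 0.5]],
    [100, [0, 0, 0], [0, 0, 0.6]],
    [100, [0, 0, 0], [0, 0, 0.7]],
    [100, [0, 0, 0], [0, 0, 0.8]],
    [100, [0, 0, 0], [0, 0, 0.892]],
    [100, [0, 0, 0], [0, 0, 0.892]],
  ],
)

```text
time: 7.02
ee_pos: [0.4792, -0.0389, 0.2441]
eef_rot: [1.0, 0.007, -0.0, 0.0]
ft_force: [0.1, -0.7, -0.3]
width: 0.087
```

```bash
cat > look.py <<'E'
from h import *
from bench import *
import sys
s=read_state(); print(s["time"],s["ee_pos"],s["ft_force"],s["width"]);
Rm=R.from_quat(s["eef_rot"]).as_matrix(); print("y yaw",np.degrees(np.arctan2(Rm[1,1],Rm[0,1])))
c=camera("wrist"); im=c["pixels"][:,:,::-1].copy()
cv2.imwrite(f"pics/{sys.argv[1]}.png",im)
g=cv2.cvtColor(c["pixels"],cv2.COLOR_RGB2HSV)
E
cat > w3.py <<'E'
from look import *
m=((g[:,:,2]>185)&(g[:,:,1]<45)).astype(np.uint8)
m=cv2.morphologyEx(m,cv2.MORPH_CLOSE,np.ones((21,21)))
n,l,st,ce=cv2.connectedComponentsWithStats(m)
for i in range(1,n):
    if st[i,4]>800:
        cnt=cv2.findContours((l==i).astype(np.uint8),0,1)[0][0]
        r=cv2.minAreaRect(cnt);b=cv2.boxPoints(r);w=unproj(c,b,0.005,s)
        print(np.round(b),"world",w.mean(0).round(4)); 
        for k in (0,1): d=w[k+1]-w[k]; print(np.linalg.norm(d).round(4),np.degrees(np.arctan2(d[1],d[0])).round(2))
E
python3 w3.py w3
```

```text
7.0167 [ 0.47924076 -0.03893968  0.24410832] [ 0.101098   -0.7128606  -0.26523316] 0.08699525670014953
y yaw -89.2321307286299
[[311. 101.]
 [362. 101.]
 [362. 211.]
 [311. 211.]] world [ 0.5034 -0.0489  0.005 ]
0.0476 -89.22
0.1073 -177.62
```

View pics/w3.png

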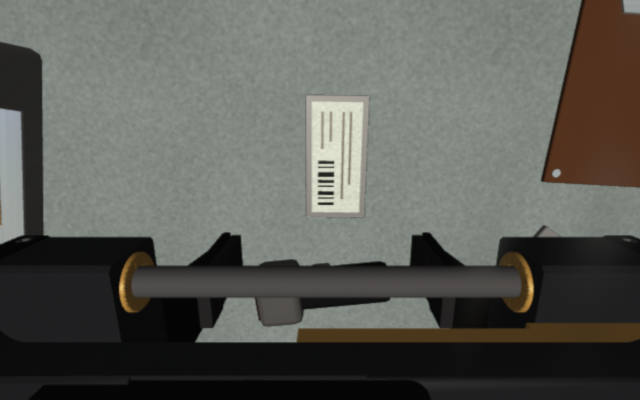

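The card is the only small one in view, centre about (336,156) px. I'll go down around its rear part.

Request:
arm_command(
  commands=[
    [100, [-0.003, 0.009, 0.02], [0, 0, 0]],
    [100, [-0.003, 0.009, 0.05], [0, 0, 0]],
    [100, [-0.003, 0.009, 0.08], [0, 0, 0]],
    [100, [-0.003, 0.009, 0.11], [0, 0, 0]],
    [100, [-0.003, 0.009, 0.135], [0, 0, 0]],
    [100, [-0.003, 0.009, 0.15], [0, 0, 0]],
    [100, [-0.003, 0.009, 0.16], [0, 0, 0]],
    [100, [-0.003, 0.009, 0.16], [0, 0, 0]],
    [100, [-0.003, 0.009, 0.16], [0, 0, 0]],
    [100, [-0.003, 0.009, 0.16], [0, 0, 0]],
  ],
)

```text
time: 7.9
ee_pos: [0.4773, -0.048, 0.0854]
eef_rot: [1.0, 0.009, 0.001, -0.0]
ft_force: [0.2, -0.1, 0.7]
width: 0.0869
```

```bash
python3 w3.py w4
```

```text
7.9 [ 0.47732593 -0.04799138  0.08542533] [ 0.24652207 -0.087022    0.73716577] 0.08688848821262339
y yaw -88.9338569462228
[[281.  91.]
 [378.  91.]
 [378. 264.]
 [281. 264.]] world [ 0.5113 -0.0492  0.005 ]
0.0467 -88.92
0.091 -176.63
```

View pics/w4.png

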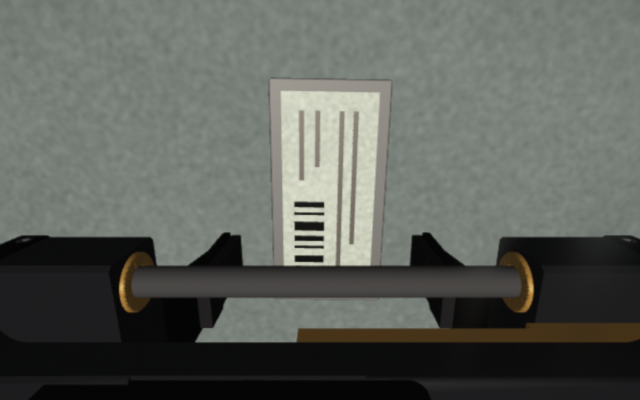

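Request:
arm_command(
  commands=[
    [100, [0, 0, 0.007], [0, 0, 0]],
    [100, [0, 0, 0.014], [0, 0, 0]],
    [100, [0, 0, 0.014], [0, 0, 0]],
    [65, [0, 0, 0.014], [0, 0, 0]],
    [60, [0, 0, 0.014], [0, 0, 0]],
    [60, [0, 0, 0.014], [0, 0, 0]],
    [60, [0, 0, 0.014], [0, 0, 0]],
    [60, [0, 0, 0.014], [0, 0, 0]],
    [60, [0, 0, 0.014], [0, 0, 0]],
    [60, [0, 0, 0.014], [0, 0, 0]],
  ],
  squeeze=25,
)

```text
time: 8.78
ee_pos: [0.4765, -0.0479, 0.0703]
eef_rot: [1.0, 0.009, -0.0, -0.0]
ft_force: [-0.0, -0.3, -0.3]
width: 0.0596
```

Gripped (59.6 mm). I'll lift and carry it to a hover over the board.

Request:
arm_command(
  commands=[
    [60, [0, 0, -0.01], [0, 0, 0]],
    [60, [0, 0, -0.035], [0, 0, 0]],
    [60, [0, 0, -0.065], [0, 0, 0]],
    [60, [0, 0.03, -0.08], [0, 0, 0.01]],
    [60, [0.005, 0.065, -0.08], [0, 0, 0.03]],
    [60, [0.01, 0.1, -0.08], [0, 0, 0.05]],
    [60, [0.02, 0.14, -0.08], [0, 0, 0.062]],
    [60, [0.03, 0.175, -0.08], [0, 0, 0.062]],
    [60, [0.035, 0.205, -0.08], [0, 0, 0.062]],
    [60, [0.04, 0.235, -0.08], [0, 0, 0.062]],
  ],
)

```text
time: 9.62
ee_pos: [0.521, -0.284, 0.1511]
eef_rot: [1.0, -0.022, 0.0, 0.0]
ft_force: [0.7, -0.0, -0.1]
width: 0.0596
```

Request:
arm_command(
  commands=[
    [60, [0, 0.025, 0], [0, 0, 0]],
    [60, [0.005, 0.045, 0], [0, 0, 0]],
    [60, [0.007, 0.056, 0], [0, 0, 0]],
    [60, [0.007, 0.056, 0], [0, 0, 0]],
    [60, [0.007, 0.056, 0], [0, 0, 0]],
    [60, [0.007, 0.056, 0], [0, 0, 0]],
    [60, [0.007, 0.056, 0], [0, 0, 0]],
    [60, [0.007, 0.056, 0], [0, 0, 0]],
    [60, [0.007, 0.056, 0], [0, 0, 0]],
    [60, [0.007, 0.056, 0], [0, 0, 0]],
  ],
)

```text
time: 10.45
ee_pos: [0.5255, -0.3379, 0.1505]
eef_rot: [1.0, -0.022, 0.0, -0.0]
ft_force: [-0.2, 0.0, -0.6]
width: 0.0596
```

```bash
cat > bd.py <<'E'
from look import *
u=np.array([np.cos(np.radians(-2.5)),np.sin(np.radians(-2.5)),0]);v=np.array([-u[1],u[0],0]);E0=np.array([.650,-.3427,.006])
im2=im.copy()
pts=[E0+v*.052,E0-v*.052,E0-u*.019+v*.052+[0,0,.009],E0-u*.019-v*.052+[0,0,.009],E0-u*.17+v*.08,E0-u*.17-v*.08,E0+u*.06+v*.08,E0+u*.06-v*.08]
for p in proj(c,pts,s): cv2.circle(im2,tuple(int(round(t)) for t in p),4,(0,255,255),1)
cv2.imwrite(f"pics/{sys.argv[1]}.png",im2)
E
python3 bd.py w5
```

```text
10.45 [ 0.52550203 -0.33786181  0.15048952] [-0.23969871  0.02451731 -0.59773474] 0.05955016129888774
y yaw -92.48651919428686
```

View pics/w5.png

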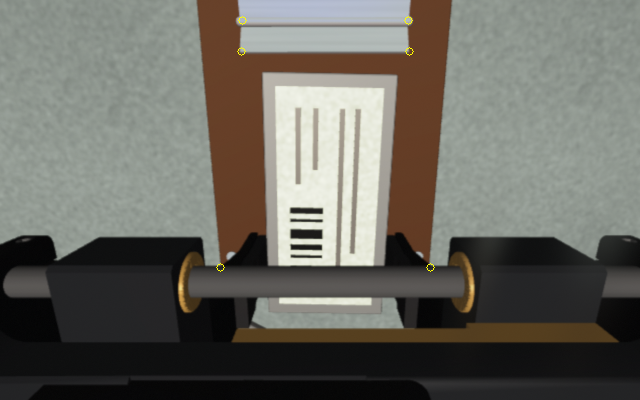

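The clip's edge and lip line up with the projected circles (edge at y=20 px, lip at y=51 px). The card lies straight and level in the grip, just ahead of the lip. I'll lower it onto the board.

Request:
arm_command(
  commands=[
    [60, [0, 0, 0.02], [0, 0, 0]],
    [60, [0, 0, 0.04], [0, 0, 0]],
    [60, [0, 0, 0.055], [0, 0, 0]],
    [60, [0, 0, 0.063], [0, 0, 0]],
    [60, [0, 0, 0.068], [0, 0, 0]],
    [60, [0, 0, 0.071], [0, 0, 0]],
    [60, [0, 0, 0.073], [0, 0, 0]],
    [60, [0, 0, 0.073], [0, 0, 0]],
    [60, [0, 0, 0.073], [0, 0, 0]],
    [60, [0, 0, 0.073], [0, 0, 0]],
  ],
  squeeze=40,
)

```text
time: 11.33
ee_pos: [0.5256, -0.3387, 0.078]
eef_rot: [1.0, -0.022, 0.0, 0.0]
ft_force: [0.7, 0.9, -1.2]
width: 0.0588
```

```bash
python3 bd.py w6
```

```text
11.3333 [ 0.52559866 -0.3386567   0.07803822] [ 0.65346713  0.94529103 -1.24708074] 0.05877939026560855
y yaw -92.53451357033887
```

View pics/w6.png

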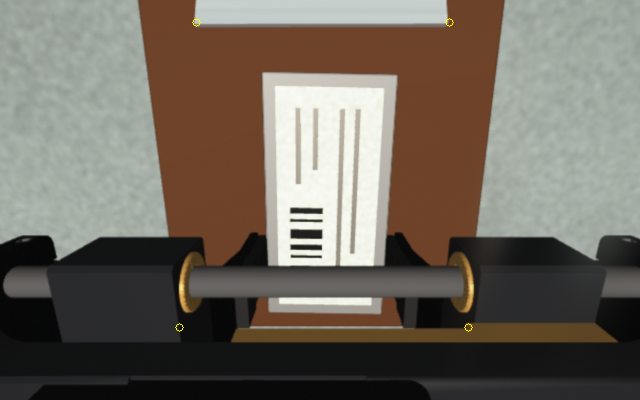

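Request:
arm_command(
  commands=[
    [55, [0, 0, 0.0012], [0, 0, 0]],
    [55, [0.003, 0, 0.0012], [0, 0, 0]],
    [55, [0.007, 0, 0.0012], [0, 0, 0]],
    [55, [0.011, 0, 0.0012], [0, 0, 0]],
    [55, [0.015, 0, 0.0012], [0, 0, 0]],
    [55, [0.019, 0, 0.0012], [0, 0, 0]],
    [55, [0.023, 0, 0.0012], [0, 0, 0]],
    [55, [0.027, 0, 0.0012], [0, 0, 0]],
    [55, [0.031, 0, 0.0012], [0, 0, 0]],
    [55, [0.034, 0, 0.0012], [0, 0, 0]],
  ],
)

```text
time: 12.22
ee_pos: [0.5563, -0.3407, 0.0763]
eef_rot: [1.0, -0.023, -0.003, -0.001]
ft_force: [-21.1, 3.7, 20.2]
width: 0.0589
```

```bash
python3 bd.py w7
```

```text
12.2167 [ 0.55632646 -0.34074133  0.07626749] [-21.11356378   3.66333114  20.23400544] 0.0589173673123567
y yaw -92.62316969206947
```

View pics/w7.png

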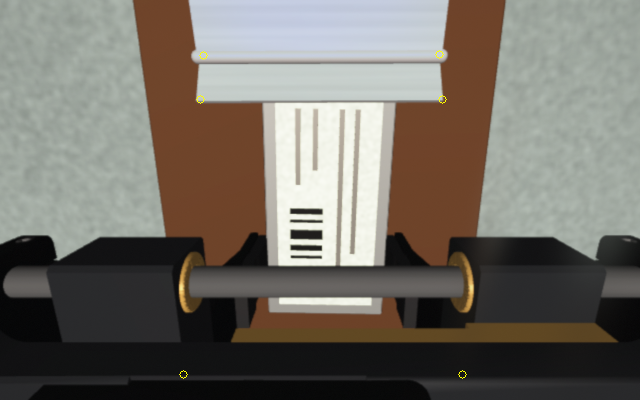

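The card's end is under the lip and hasn't slipped in the grip. The force is about 21 N back and 20 N up, so I'll ease the down-pressure and push on in small steps.

Request:
arm_command(
  commands=[
    [55, [0, 0, -0.0008], [0, 0, 0]],
    [55, [0, 0, -0.0008], [0, 0, 0]],
    [55, [0.001, 0, -0.0008], [0, 0, 0]],
    [55, [0.002, 0, -0.0008], [0, 0, 0]],
    [55, [0.003, 0, -0.0008], [0, 0, 0]],
    [55, [0.004, 0, -0.0008], [0, 0, 0]],
    [55, [0.005, 0, -0.0008], [0, 0, 0]],
    [55, [0.006, 0, -0.0008], [0, 0, 0]],
    [55, [0.007, 0, -0.0008], [0, 0, 0]],
    [55, [0.008, 0, -0.0008], [0, 0, 0]],
  ],
)

```text
time: 13.1
ee_pos: [0.5639, -0.3416, 0.0764]
eef_rot: [1.0, -0.023, -0.003, -0.0]
ft_force: [-7.3, -0.2, 3.3]
width: 0.0588
```

```bash
python3 bd.py w8
```

```text
13.1 [ 0.56386595 -0.34156612  0.07637271] [-7.2629092  -0.16191828  3.33836088] 0.05882792963411204
y yaw -92.69020730291837
```

View pics/w8.png

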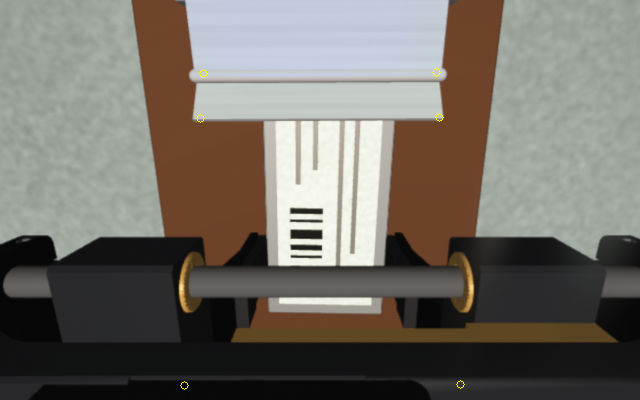

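Request:
arm_command(
  commands=[
    [55, [0.003, 0, 0], [0, 0, 0]],
    [55, [0.006, 0, 0], [0, 0, 0]],
    [55, [0.009, 0, 0], [0, 0, 0]],
    [55, [0.012, 0, 0], [0, 0, 0]],
    [55, [0.015, 0, 0], [0, 0, 0]],
    [55, [0.017, 0, 0], [0, 0, 0]],
    [55, [0.019, 0, 0], [0, 0, 0]],
    [55, [0.021, 0, 0], [0, 0, 0]],
    [55, [0.022, 0, 0], [0, 0, 0]],
    [55, [0.022, 0, 0], [0, 0, 0]],
  ],
)

```text
time: 13.98
ee_pos: [0.5877, -0.3419, 0.0764]
eef_rot: [1.0, -0.023, -0.002, -0.0]
ft_force: [-7.9, -0.7, 4.8]
width: 0.059
```

```bash
python3 bd.py w9
```

```text
13.9833 [ 0.58771666 -0.34188339  0.07636964] [-7.88129416 -0.69281013  4.81779658] 0.059023485187207084
y yaw -92.59643964490269
```

View pics/w9.png

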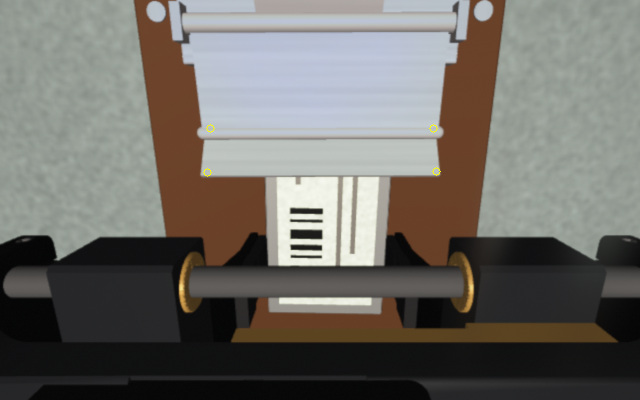

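Force is steady at about 8 N, so it isn't home yet. I'll feel for the stop.

Request:
arm_command(
  commands=[
    [55, [0.0005, 0, 0], [0, 0, 0]],
    [55, [0.001, 0, 0], [0, 0, 0]],
    [55, [0.0015, 0, 0], [0, 0, 0]],
    [55, [0.002, 0, 0], [0, 0, 0]],
    [55, [0.0025, 0, 0], [0, 0, 0]],
    [55, [0.003, 0, 0], [0, 0, 0]],
    [55, [0.003, 0, 0], [0, 0, 0]],
    [55, [0.003, 0, 0], [0, 0, 0]],
    [55, [0.003, 0, 0], [0, 0, 0]],
    [55, [0.003, 0, 0], [0, 0, 0]],
  ],
)

```text
time: 14.87
ee_pos: [0.5904, -0.342, 0.0764]
eef_rot: [1.0, -0.023, -0.002, -0.0]
ft_force: [-10.3, 0.0, 5.5]
width: 0.0593
```

Request:
arm_command(
  commands=[
    [55, [0.0005, 0, 0], [0, 0, 0]],
    [55, [0.001, 0, 0], [0, 0, 0]],
    [55, [0.0015, 0, 0], [0, 0, 0]],
    [55, [0.002, 0, 0], [0, 0, 0]],
    [55, [0.0025, 0, 0], [0, 0, 0]],
    [55, [0.003, 0, 0], [0, 0, 0]],
    [55, [0.003, 0, 0], [0, 0, 0]],
    [55, [0.003, 0, 0], [0, 0, 0]],
    [55, [0.003, 0, 0], [0, 0, 0]],
    [55, [0.003, 0, 0], [0, 0, 0]],
  ],
)

```text
time: 15.7
ee_pos: [0.5909, -0.3422, 0.0763]
eef_rot: [1.0, -0.023, -0.004, -0.001]
ft_force: [-21.7, 5.7, 15.2]
width: 0.0591
```

```bash
python3 bd.py w10
```

```text
15.7 [ 0.59093257 -0.34219611  0.07632306] [-21.73420553   5.73031977  15.16459536] 0.059099927254043505
y yaw -92.66574056100906
```

View pics/w10.png

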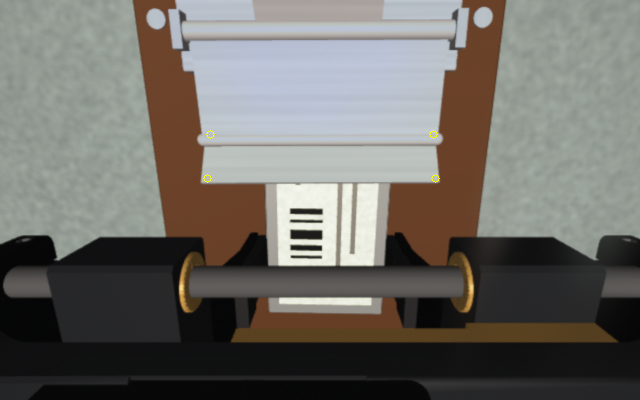

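It has reached the stop: 3 mm commanded gave 0.5 mm of travel, the force doubled, and the stop is where I predicted it. I'll relax, release and rise.

Request:
arm_command(
  commands=[
    [55, [-0.0015, 0, 0], [0, 0, 0]],
    [55, [-0.002, 0, -0.0004], [0, 0, 0]],
    [70, [-0.002, 0, -0.0004], [0, 0, 0]],
    [90, [-0.002, 0, -0.0004], [0, 0, 0]],
    [90, [-0.002, 0, -0.0004], [0, 0, 0]],
    [90, [-0.002, 0, -0.0004], [0, 0, 0]],
    [90, [-0.002, 0, -0.0004], [0, 0, 0]],
    [90, [-0.002, 0, -0.0004], [0, 0, 0]],
    [90, [-0.002, 0, -0.004], [0, 0, 0]],
    [90, [-0.002, 0, -0.01], [0, 0, 0]],
  ],
)

```text
time: 16.58
ee_pos: [0.5931, -0.3412, 0.0868]
eef_rot: [1.0, -0.022, -0.0, -0.0]
ft_force: [0.6, 0.5, 0.2]
width: 0.0782
```

Request:
arm_command(
  commands=[
    [90, [0, 0, -0.01], [0, 0, 0]],
    [90, [0, 0, -0.03], [0, 0, 0]],
    [90, [-0.02, 0, -0.06], [0, 0, 0]],
    [90, [-0.05, 0, -0.09], [0, 0, 0]],
    [90, [-0.07, 0, -0.12], [0, 0, 0]],
    [90, [-0.09, 0, -0.14], [0, 0, 0]],
    [90, [-0.09, 0, -0.14], [0, 0, 0]],
    [90, [-0.09, 0, -0.14], [0, 0, 0]],
    [90, [-0.09, 0, -0.14], [0, 0, 0]],
    [90, [-0.09, 0, -0.14], [0, 0, 0]],
  ],
)

```text
time: 17.42
ee_pos: [0.5039, -0.3368, 0.2262]
eef_rot: [1.0, -0.022, -0.0, -0.0]
ft_force: [0.8, -0.7, -0.6]
width: 0.0782
```

```bash
cat > fin.py <<'E'
from bd import *
n=sys.argv[1]
home=[E0-u*.032-u*.06+v*.03+[0,0,.005],E0-u*.092-v*.03+[0,0,.005]]
print("expected rear corners px",proj(c,home,s).round(1))
t=camera("top");k=t["pixels"][:,:,::-1]
a=cv2.resize(k[110:220,425:515],None,fx=4,fy=4,interpolation=2);b=cv2.resize(k[140:240,150:250],None,fx=4.4,fy=4.4,interpolation=2)[:440]
cv2.imwrite(f"pics/{n}t.png",np.hstack([a,b]))
cv2.imwrite(f"pics/{n}top.png",k);cv2.imwrite(f"pics/{n}sc.png",camera("scene")["pixels"][:,:,::-1])
E
python3 fin.py f1
```

```text
17.4167 [ 0.50385718 -0.33678949  0.22624291] [ 0.7660878  -0.74143904 -0.55924244] 0.07815722435213031
y yaw -92.46625438542291
expected rear corners px [[291.6 127.9]
 [359.6 128. ]]
```

View pics/f1.png

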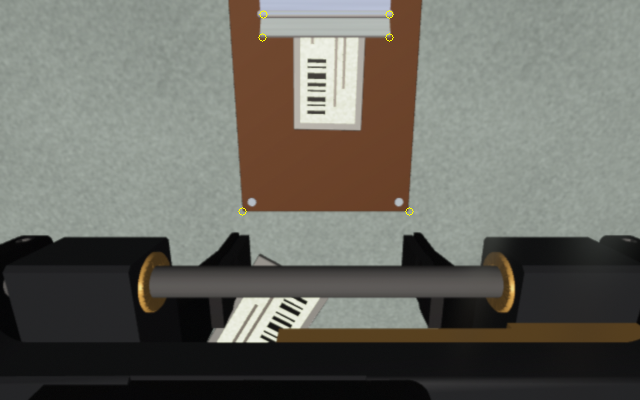

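View pics/f1t.png

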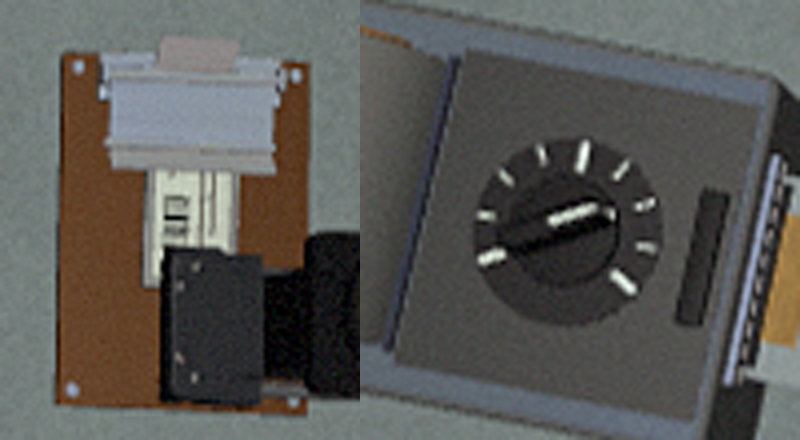

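View pics/f1top.png

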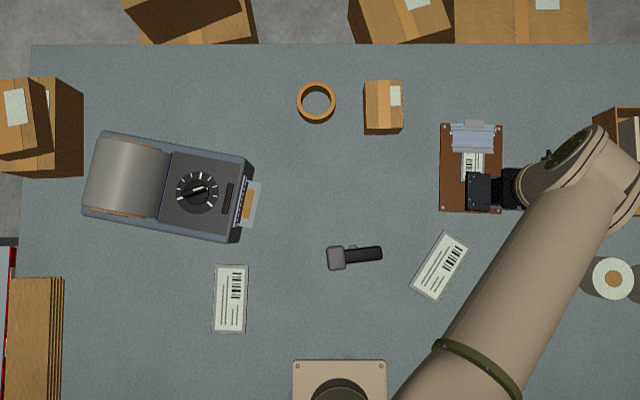

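The card's rear corners are at (294,129) and (361,130), against (292,128) and (360,128) expected for a card fully home. It lies straight, with the clip across it. The dial's white end points at mark 7, and the carton, tape roll and scanner haven't moved. Handing in.

```bash
python3 -c "
from bench import *
print(close_job())"
```

```text
the job is handed in; nothing more can be done
None
```

The job is handed in at about 17.5 s of the 72 s. By my last checks the card is home under the clip and the dial is on 7, but the hand-in gives no verdict.

- **Dial:** I gripped the bar and turned it 90° clockwise from setting 4 to 7. The wrist and top pictures both show the pointer on mark 7.
- **Card:** I took the smallest of the three cards (120 x 60 mm), laid it on the board and slid it under the clip. At the stop, the last 3 mm commanded gave only 0.5 mm of travel and the force rose from 10 to 22 N. After release its rear corners were within about 1–2 mm of where a fully home card should be, and it lies straight.
- **Rest of the bench:** the carton, tape roll, scanner and the two larger cards are where they were. The gripper is clear of everything.

None of the checks failed or disagreed. I didn't measure the clip's lift or the card's tilt directly; both looked right in the pictures.

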